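# Put the lids on the finished baskets

## Task

Four small willow baskets are finished: a large round, a small round, an oval and a square one, and their lids lie about the bench among them. Put each lid on the basket of its own shape and size, seated flat with its plug down in the mouth and turned square with the basket, and leave the baskets standing where they are.

Things in the scene. Friction and masses are not known exactly. Their poses are not given: they have to be found in the camera images.
- lid_round_large: The large round lid: brown woven willow, pale wooden round knob. Origin: centre of underside, z up. Heights above it: 0-8 mm plug (diameter 76 mm), 8-16 mm overhanging rim plate (diameter 112 mm), 16-28 mm stem 16 mm thick, 28-44 mm knob head 28 mm across, to grip from above. Starts on its plug; about 100 g. When seated its origin is 44 mm above the basket's.
- lid_round_small: The small round lid: brown woven willow, pale wooden round knob. Origin: centre of underside, z up. Heights above it: 0-8 mm plug (diameter 44 mm), 8-16 mm overhanging rim plate (diameter 80 mm), 16-28 mm stem 16 mm thick, 28-44 mm knob head 28 mm across, to grip from above. Starts on its plug; about 60 g. When seated its origin is 44 mm above the basket's.
- lid_oval: The oval lid: brown woven willow, pale wooden handle bar. Origin: centre of underside, z up. Heights above it: 0-8 mm plug (84 x 44 mm), 8-16 mm overhanging rim plate (120 x 80 mm, long along x), 30-44 mm bar 64 mm long (x) by 14 mm wide (y), on posts at x = +-24 mm, gripped across its width at the middle. Starts on its plug; about 90 g. When seated its origin is 44 mm above the basket's.
- lid_square: The square lid: brown woven willow, pale wooden handle bar. Origin: centre of underside, z up. Heights above it: 0-8 mm plug (56 x 56 mm), 8-16 mm overhanging rim plate (92 x 92 mm, sides along x and y), 30-44 mm bar 64 mm long (x) by 14 mm wide (y), on posts at x = +-24 mm, gripped across its width at the middle. Starts on its plug; about 90 g. When seated its origin is 44 mm above the basket's.
- basket_round_large: The large round basket, loose and open, brown woven willow, 52 mm high, walls 8 mm, mouth diameter 92 mm, outside diameter 108 mm, inner floor 6 mm up, about 300 g. Origin: centre of its underside, z up. The plug of its lid has 8 mm play all round in the mouth.
- basket_round_small: The small round basket, loose and open, brown woven willow, 52 mm high, walls 8 mm, mouth diameter 60 mm, outside diameter 76 mm, inner floor 6 mm up, about 220 g. Origin: centre of its underside, z up. The plug of its lid has 8 mm play all round in the mouth.
- basket_oval: The oval basket, loose and open, brown woven willow, 52 mm high, walls 8 mm, mouth 100 x 60 mm with round ends, long along x, outside 116 x 76 mm, inner floor 6 mm up, about 280 g. Origin: centre of its underside, z up. The lid's bar lies along the basket's long side when it fits, either way round. The plug of its lid has 8 mm play all round in the mouth.
- basket_square: The square basket, loose and open, brown woven willow, 52 mm high, walls 8 mm, mouth 72 x 72 mm, sides along x and y, outside 88 x 88 mm, inner floor 6 mm up, about 280 g. Origin: centre of its underside, z up. Its lid fits in any of the four quarter turns. The plug of its lid has 8 mm play all round in the mouth.
Things that resemble listed ones, but are neither listed nor needed, are in the scene too. What is shaped like the lid_square but orange or yellow is not meant.

How it is judged:
At the end, for the whole second after the job is handed in: Each lid is seated on its own basket: centres within 12 mm, lid origin 40 to 47.5 mm above the basket's, both upright within 0.06 rad, the oval and square lids within 0.18 rad of their basket's sides; no basket over 40 mm from its start; all at rest (horizontal distance between lid_round_large and basket_round_large below 0.012 m and z of lid_round_large in the frame of basket_round_large between 0.04 and 0.0475 m and angle between each of lid_round_large, basket_round_large, lid_round_small, basket_round_small, lid_oval, basket_oval, lid_square, basket_square's own z axis and vertical below 0.06 rad and distance of each of basket_round_large, basket_round_small, basket_oval, basket_square from where it was at the start of the episode below 0.04 m and linear speed of each of lid_round_large, basket_round_large, lid_round_small, basket_round_small, lid_oval, basket_oval, lid_square, basket_square below 0.02 m/s and horizontal distance between lid_round_small and basket_round_small below 0.012 m and z of lid_round_small in the frame of basket_round_small between 0.04 and 0.0475 m and horizontal distance between lid_oval and basket_oval below 0.012 m and z of lid_oval in the frame of basket_oval between 0.04 and 0.0475 m and angle between the x axis of lid_oval and the x axis of basket_oval, either way round below 0.18 rad and horizontal distance between lid_square and basket_square below 0.012 m and z of lid_square in the frame of basket_square between 0.04 and 0.0475 m and (angle between the x axis of lid_square and the x axis of basket_square, either way round below 0.18 rad or angle between the x axis of lid_square and the y axis of basket_square, either way round below 0.18 rad)); the robot touches nothing.
It also fails if it takes over 120 s, if anything falls off the work surface, if the arm or the gripper's body presses on something with over 40 N, if the wrist force passes 120 N, or if a joint passes its speed limit or range.

## Robot

A 6-joint arm with a two-finger parallel gripper is mounted at the origin on the work surface. World frame = base frame: x ahead of the robot, y to its left, z up, the work surface at z = 0. Lengths are in m, angles in rad, forces in N, time in s.
With the tool pointing down it reaches from about 0.25 to 0.775 m from the base axis. Payload 4 kg.
Tool frame: the origin (TCP) lies at the very end of the fingers, on their centre line; the grasp point (between the pads) lies 19 mm behind it; z points along the fingers, y is the direction in which the jaws open and shut (so a half turn about z gives the same grasp; the last joint's range is limited). The gripper opens to 94 mm and grips with 3 to 60 N. Pads are 16 mm wide; open, the fingers measure 119 mm over their backs; the gripper's body (75 mm by 177 mm) begins 78 mm behind the grasp point.
Start: joints at [-1.306, 0.087, 1.371, -0, 1.684, -0.103], TCP at [0.198, -0.513, 0.206] pointing down, gripper open.
Joint ranges: [-3.1, 3.1], [-0.76, 2.03], [0.27, 2.55], [-1.08, 4.22], [0.17, 2.65], [-2.57, 2.57]. Speed limits (rad/s): [2.79, 2.79, 3.14, 3.14, 3.14, 3.14].

## Interface

Orientations are given as a rotation vector (axis times angle).
In Python, from station import manip gives the robot as it stands.
- The arm moves only by the tool play_rows, never from a script. Its argument "commands" is a list of rows, each a list of 2 entries, a list of its own where there are three numbers: the shift along the tool's x, y, z scaled (see below), then the turn about the tool's z scaled (see below). A call has 1 to 5 rows; each row is the pose to reach, as a shift and turn from the pose commanded when the call began, along the tool's axes at that moment, turning the shorter way round; what a row does not reach only later rows make up. The controller multiplies each number of a shift by 0.4 m and each number of a turn by pi rad. A row lasts 1/8 s, in which the tool goes at most 62.5 mm and 10.7 degrees, less where a joint would pass 70% of its speed; a pose out of reach is approached as far as the arm can. A call with a number of a shift or a turn outside -1 to 1 is refused whole. A call with a gripper value outside its range is refused whole. "gripper" is the opening, from -1 (shut) to 1 (fully open), set as the call begins (left out, the last holds). The fingers move at their own pace and stop on an object; "force" is the grip in N (left out, the last holds). Time passes only in rows, so rows that repeat a pose let the fingers close. It gives the time, the measured TCP pose, the force and the opening at its end, in the units of the state.
- manip.get_obs(): the state, without advancing time (a new reading comes with each control period).
- manip.grab_frame(name): name is "scene" or "top"; returns the picture (420x560x3 uint8, red, green, blue); there is no depth.
- manip.calibration(name): a dict with "intrinsics" (3x3 intrinsics, pixels), "view" (4x4, takes a point from world to camera coordinates). Camera axes: x right, y up, looking along -z (the intrinsics and any distortion apply to the point x, -y, -z); pixel columns grow to the right and rows downward; lengths in m; the calibration is good to about 2 mm. A picture is of the moment at which its call begins. calibration takes no time and is no camera call.
- manip.finish_job(): hands the job in, once; it reports no verdict.
The state is a dict: "t": time; "qpos": joint angles; "qd": joint speeds; "joint_efforts": joint torques, N m; "position": TCP position; "eef_rot": TCP orientation; "wrist_force": force on the tool from outside, world axes, zero at the start; "wrist_torque": the same for the moment, N m; "opening": finger opening in m.
Only numpy, scipy, OpenCV 4.12 (cv2) and the standard library are available. Lean on these libraries where they do the work, as an engineer would, in place of code of your own. Each camera call takes 0.05 s, during which the arm holds its last target. There are 200 camera calls.

## Working session

There is one attempt and no reset: what is moved stays moved. The work goes in short steps, Python scripts to look and compute and a tool call to move; the robot and the scene stay as the last step left them, time stands still between calls to the robot, and variables do not carry over. Pictures are saved under pics/ and viewed, about 12 in all and at most 16, crops included, and the job is handed in when it is done.

Besides the shell and the picture viewer there is one more tool, called after "Request:" as name([rows], argument=value, ...), one row to a line, values as JSON. play_rows: Moves the arm, as the interface text tells. Shifts and turns lie within -1 to 1; 1 stands for 0.4 m of shift or pi rad of turn. Its arguments: {"type":"object","properties":{"commands":{"type":"array"},"gripper":{"type":"number"},"force":{"type":"number"}},"required":["commands"]}

```bash
mkdir -p pics; ls
cat > h.py <<'E'
import numpy as np, cv2
from station import manip
def cam(n):
    c=manip.calibration(n); return np.array(c["intrinsics"]),np.array(c["view"]),c
def ray(n,uv,z):
    K,V,_=cam(n); out=[]
    R=V[:3,:3];C=-R.T@V[:3,3]
    for u,v in np.atleast_2d(uv):
        d=np.linalg.inv(K)@[u,v,1]; d=R.T@np.array([d[0],-d[1],-d[2]])
        out.append(C+d*(z-C[2])/d[2])
    return np.array(out)
def proj(n,P):
    K,V,_=cam(n); p=np.atleast_2d(P)@V[:3,:3].T+V[:3,3]
    q=(p*[1,-1,-1])@K.T; return q[:,:2]/q[:,2:]
def grab(n,f):
    im=cv2.cvtColor(np.asarray(manip.grab_frame(n)),cv2.COLOR_RGB2BGR); cv2.imwrite('pics/'+f,im); return im
E
python3 - <<'E'
from h import *
for n in("scene","top"):
    grab(n,n+"0.png"); K,V,c=cam(n); print(n,c.keys(),K,(-V[:3,:3].T@V[:3,3]),V[2,:3])
print(manip.get_obs())
E
```

```text
pics
scene dict_keys(['intrinsics', 'view']) [[381.93314913   0.         271.86802386]
 [  0.         381.93314913 209.39429354]
 [  0.           0.           1.        ]] [ 1.16639133 -0.14942876  0.89192114] [ 0.57468394 -0.16042104  0.80249826]
top dict_keys(['intrinsics', 'view']) [[494.32785416   0.         276.76079924]
 [  0.         494.32785416 202.77147383]
 [  0.           0.           1.        ]] [0.29157128 0.01661294 1.26512724] [-0.21488842  0.00708069  0.97661294]
{'t': 0.1, 'qpos': array([-1.30610922e+00,  8.78656430e-02,  1.37207932e+00,  2.19022938e-05,
        1.68359213e+00, -1.03068198e-01]), 'qd': array([-0.00098725, -0.00118157, -0.00456946,  0.00083134,  0.00029168,
       -0.00059676]), 'joint_efforts': array([ 1.97215682e-03, -3.41254056e+01, -3.03300977e+01,  7.21287285e-02,
        3.04567243e-02, -9.92369451e-05]), 'position': array([ 0.19762852, -0.51274705,  0.20444174]), 'eef_rot': array([-3.08672409e+00, -5.74067999e-01,  2.12340554e-04]), 'wrist_force': array([0.9191782 , 0.88604419, 0.0036978 ]), 'wrist_torque': array([-0.03139759,  0.04533855, -0.03786292]), 'opening': 0.09423012461350375}
```

View pics/top0.png

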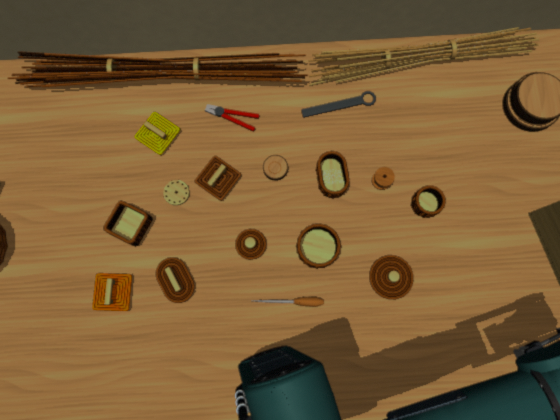

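View pics/scene0.png

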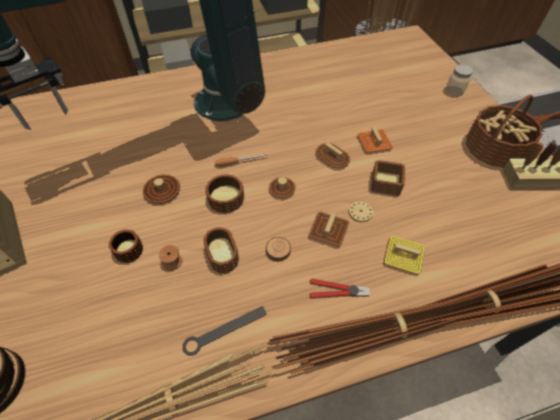

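```bash
cat > seg.py <<'E'
from h import *
def blobs(n,im,minA=60):
    hsv=cv2.cvtColor(im,cv2.COLOR_BGR2HSV).astype(int)
    H,S,Vv=hsv[...,0],hsv[...,1],hsv[...,2]
    m=((Vv<125)&(S>90)).astype(np.uint8)
    m=cv2.morphologyEx(m,cv2.MORPH_CLOSE,np.ones((3,3),np.uint8))
    cs,_=cv2.findContours(m,cv2.RETR_EXTERNAL,cv2.CHAIN_APPROX_NONE)
    return m,[c for c in cs if 150<cv2.contourArea(c)<4000]
if __name__=="__main__":
    for n in("top","scene"):
        im=cv2.imread(f'pics/{n}0.png'); m,cs=blobs(n,im)
        for c in cs:
            h=cv2.convexHull(c); M=cv2.moments(h); u=np.array([M['m10'],M['m01']])/M['m00']
            P=ray(n,u,.026)[0]
            g=ray(n,h[:,0,:]+0.0,.026)[:,:2].astype(np.float32)
            (cc,wh,a)=cv2.minAreaRect((g*1000))
            print(n,u.round(1),'xy',P[:2].round(3),'rect mm',np.round(wh,0),'ang',round(a,1))
    im=cv2.imread('pics/top0.png'); m,cs=blobs('top',im); cv2.drawContours(im,cs,-1,(255,0,0),1)
    o=cv2.resize(im[130:310,90:450],None,fx=2.2,fy=2.2,interpolation=cv2.INTER_NEAREST); cv2.imwrite('pics/seg0.png',o)
E
python3 seg.py
```

```text
top [116.9 294.4] xy [0.357 0.416] rect mm [93. 88.] ang 86.6
top [175.3 279.6] xy [0.385 0.271] rect mm [120.  83.] ang 25.7
top [390.9 276.8] xy [ 0.359 -0.264] rect mm [110. 108.] ang 86.5
top [250.6 243.7] xy [0.463 0.08 ] rect mm [77. 78.] ang 42.0
top [318.1 245.7] xy [ 0.447 -0.09 ] rect mm [113. 114.] ang 86.1
top [  6.  241.3] xy [0.506 0.698] rect mm [149.  35.] ang 3.5
top [548.3 232.7] xy [ 0.445 -0.672] rect mm [ 78. 217.] ang 79.6
top [129.3 222.9] xy [0.535 0.386] rect mm [113.  96.] ang 60.6
top [427.7 201.3] xy [ 0.545 -0.379] rect mm [82. 92.] ang 19.8
top [218. 178.] xy [0.639 0.156] rect mm [97. 93.] ang 50.8
top [275.4 167.6] xy [0.658 0.006] rect mm [68. 68.] ang 86.5
top [332.2 174.4] xy [ 0.631 -0.141] rect mm [129.  84.] ang 4.8
top [158.7 137.3] xy [0.761 0.309] rect mm [93. 90.] ang 52.2
top [532.6 101.7] xy [ 0.799 -0.693] rect mm [151. 176.] ang 79.6
scene [136.1 405.8] xy [ 0.944 -0.387] rect mm [  9. 122.] ang 7.6
scene [195.6 400.3] xy [ 0.97  -0.268] rect mm [ 11. 241.] ang 1.6
scene [212.9 371.2] xy [ 0.924 -0.223] rect mm [ 14. 203.] ang 6.2
scene [
[... 424 characters left out ...]
72] rect mm [68. 72.] ang 72.5
scene [224.2 194.7] xy [ 0.454 -0.094] rect mm [107. 140.] ang 75.0
scene [161.1 190. ] xy [ 0.38  -0.268] rect mm [106. 107.] ang 72.6
scene [386.7 178.9] xy [0.54  0.384] rect mm [ 98. 132.] ang 60.0
scene [331.9 157. ] xy [0.407 0.262] rect mm [107.  78.] ang 42.3
scene [253.7  98.9] xy [0.052 0.104] rect mm [ 72. 177.] ang 56.4
scene [22.7 86.2] xy [-0.291 -0.707] rect mm [ 47. 166.] ang 20.6
scene [155.   64.8] xy [-0.276 -0.212] rect mm [109.  78.] ang 2.0
scene [277.9  41.1] xy [-0.289  0.302] rect mm [101. 206.] ang 4.2
scene [280.6  12. ] xy [-0.521  0.387] rect mm [303. 236.] ang 78.9
scene [180.8  23.9] xy [-0.561 -0.067] rect mm [401. 422.] ang 88.1
```

View pics/seg0.png

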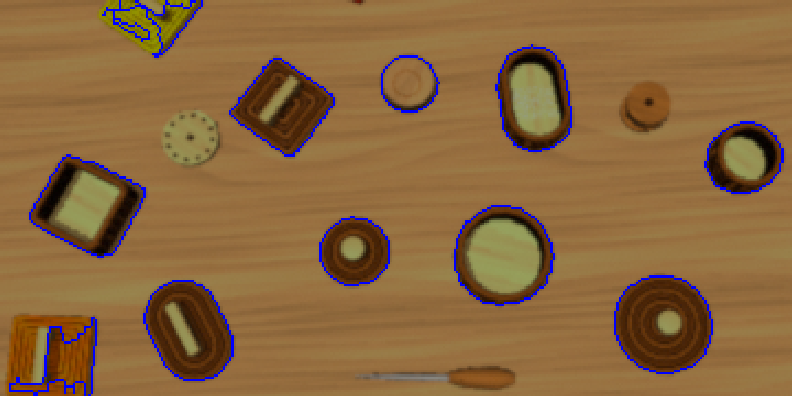

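```bash
cat > m.py <<'E'
from seg import *
n="top"; im=cv2.imread('pics/top0.png'); m,cs=blobs(n,im)
hsv=cv2.cvtColor(im,cv2.COLOR_BGR2HSV).astype(int)
pale=((hsv[...,2]>120)&(hsv[...,1]<130)).astype(np.uint8)
names={'L_small':(250,243),'L_large':(391,277),'L_oval':(175,280),'L_sq':(218,178),'B_large':(318,246),'B_small':(428,201),'B_oval':(332,174),'B_sq':(129,223)}
for k,u in names.items():
    c=min(cs,key=lambda c:np.hypot(*(c[:,0].mean(0)-u))); h=cv2.convexHull(c); M=cv2.moments(h); u=np.array([M['m10'],M['m01']])/M['m00']
    z=.012 if k[0]=='L' else .026
    mm=np.zeros_like(m); cv2.fillPoly(mm,[h],1); mm=cv2.erode(mm,np.ones((5,5)))
    nl,lab,st,ce=cv2.connectedComponentsWithStats(mm*pale); i=1+np.argmax(st[1:,4])
    zp=.042 if k[0]=='L' else .006
    pts=ray(n,np.argwhere(lab==i)[:,::-1],zp)[:,:2].astype(np.float32)
    cc,wh,a=cv2.minAreaRect(pts*1000)
    d=pts-pts.mean(0); w,v=np.linalg.eigh(d.T@d); pa=np.degrees(np.arctan2(v[1,1],v[0,1]))%180
    g=ray(n,h[:,0,:],z)[:,:2].astype(np.float32); ho=cv2.minAreaRect(g*1000)
    print(k,ray(n,u,z)[0][:2].round(3),'pale ctr',pts.mean(0).round(3),np.round(wh),'rect',round(a,1),'pca',round(pa,1),'| hull rect',np.round(ho[1]),round(ho[2],1), 'scene uv',proj('scene',np.r_[ray(n,u,z)[0]]).round(0)[0])
E
python3 m.py
```

```text
L_small [0.465 0.08 ] pale ctr [0.464 0.081] [23. 20.] rect 86.5 pca 90.8 | hull rect [78. 79.] 42.0 scene uv [282. 187.]
L_large [ 0.36  -0.267] pale ctr [ 0.36  -0.267] [22. 19.] rect 86.6 pca 80.0 | hull rect [111. 109.] 86.5 scene uv [162. 188.]
L_oval [0.386 0.274] pale ctr [0.384 0.275] [60. 11.] rect 25.5 pca 25.8 | hull rect [121.  84.] 25.7 scene uv [332. 155.]
L_sq [0.643 0.158] pale ctr [0.643 0.16 ] [ 8. 58.] rect 53.0 pca 141.6 | hull rect [98. 94.] 50.8 scene uv [328. 228.]
B_large [ 0.447 -0.09 ] pale ctr [ 0.449 -0.092] [82. 82.] rect 86.5 pca 26.3 | hull rect [113. 114.] 86.1 scene uv [225. 193.]
B_small [ 0.545 -0.379] pale ctr [ 0.548 -0.385] [44. 48.] rect 83.0 pca 32.5 | hull rect [82. 92.] 19.8 scene uv [127. 245.]
B_oval [ 0.631 -0.141] pale ctr [ 0.635 -0.143] [87. 50.] rect 7.8 pca 8.0 | hull rect [129.  84.] 4.8 scene uv [221. 249.]
B_sq [0.535 0.386] pale ctr [0.54  0.392] [52. 64.] rect 60.2 pca 150.1 | hull rect [113.  96.] 60.6 scene uv [387. 177.]
```

```bash
cat > go.py <<'E'
import sys
from h import *
from scipy.spatial.transform import Rotation as Ro
# args: waypoints x,y,z,yawdeg ; prints, per waypoint, the shift from the measured pose and from the previous waypoint
o=manip.get_obs(); p=o['position']; R=Ro.from_rotvec(o['eef_rot']).as_matrix(); yaw=np.degrees(np.arctan2(R[1,0],R[0,0]))
print('t',round(o['t'],2),'p',p.round(4),'yaw',round(yaw,1),'z',R[:,2].round(3),'F',o['wrist_force'].round(1),'open',round(o['opening'],4))
def nominal(y): c,s=np.cos(np.radians(y)),np.sin(np.radians(y)); return np.array([[c,s,0],[s,-c,0],[0,0,-1]]).T
for a in sys.argv[1:]:
    x,y,z,w=map(float,a.split(',')); t=np.array([x,y,z]); d=t-p; Rn=nominal(yaw)
    dw=(w-yaw+180)%360-180
    print(a,'shift',(Rn.T.T@d/.4 if 0 else Rn.T@d/.4).round(4),'turn',round(-dw/180,4),'rows',round(max(np.linalg.norm(d)/.0625,abs(dw)/10.7),1))
    p,yaw=t,w
E
python3 go.py .36,-.267,.14,20.9 .36,-.267,.02,20.9 .36,-.267,.14,20.9 .449,-.091,.14,20.9 .449,-.091,.065,20.9 .449,-.091,.15,20.9
```

```text
t 0.1 p [ 0.1976 -0.5127  0.2044] yaw 21.1 z [-0.     0.002 -1.   ] F [0.9 0.9 0. ] open 0.0942
.36,-.267,.14,20.9 shift [ 0.5997 -0.4273  0.1611] turn 0.0009 rows 4.8
.36,-.267,.02,20.9 shift [0.  0.  0.3] turn -0.0 rows 1.9
.36,-.267,.14,20.9 shift [ 0.   0.  -0.3] turn -0.0 rows 1.9
.449,-.091,.14,20.9 shift [ 0.3648 -0.3317  0.    ] turn -0.0 rows 3.2
.449,-.091,.065,20.9 shift [0.     0.     0.1875] turn -0.0 rows 1.2
.449,-.091,.15,20.9 shift [ 0.      0.     -0.2125] turn -0.0 rows 1.4
```

Request:
play_rows([
  [[0.6,-0.427,0.161],0],
  [[0.6,-0.427,0.161],0],
  [[0.6,-0.427,0.161],0],
  [[0.6,-0.427,0.161],0],
  [[0.6,-0.427,0.161],0],
], gripper=0.5, force=20)

```text
t: 0.72
position: [0.3608, -0.2653, 0.1401]
eef_rot: [-3.088, -0.575, 0.0]
wrist_force: [0.7, 0.2, -0.5]
opening: 0.0705
```

Request:
play_rows([
  [[0,0,0.15],0],
  [[0,0,0.26],0],
  [[0,0,0.3],0],
  [[0,0,0.3],0],
])

```text
t: 1.23
position: [0.3598, -0.2673, 0.0205]
eef_rot: [-3.087, -0.574, 0.002]
wrist_force: [0.3, 0.4, 0.8]
opening: 0.0702
```

Request:
play_rows([
  [[0,0,0],0],
  [[0,0,0],0],
  [[0,0,0],0],
  [[0,0,0],0],
  [[0,0,0],0],
], gripper=-1)

```text
t: 1.85
position: [0.3605, -0.2679, 0.0214]
eef_rot: [3.088, 0.574, 0.001]
wrist_force: [0.1, 0.7, 1.0]
opening: 0.0274
```

Request:
play_rows([
  [[0,0,-0.1],0],
  [[0,0,-0.25],0],
  [[0,0,-0.3],0],
  [[0,0,-0.3],0],
])

```text
t: 2.35
position: [0.3612, -0.2684, 0.1429]
eef_rot: [3.085, 0.574, 0.004]
wrist_force: [0.5, 0.1, -1.0]
opening: 0.0273
```

Request:
play_rows([
  [[0.1,-0.09,0],0],
  [[0.22,-0.2,0],0],
  [[0.32,-0.29,0],0],
  [[0.365,-0.332,0],0],
  [[0.365,-0.332,0],0],
])

```text
t: 2.98
position: [0.4479, -0.0893, 0.1386]
eef_rot: [-3.086, -0.58, 0.006]
wrist_force: [-0.4, 0.1, -1.7]
opening: 0.0271
```

```bash
python3 go.py .449,-.091,.066,20.9; python3 -c "
from h import *
a=grab('scene','s1.png');b=grab('top','t1.png')
cv2.imwrite('pics/c1.png',np.hstack([cv2.resize(a[110:290,80:280],None,fx=2,fy=2),cv2.resize(b[150:330,230:430],None,fx=2,fy=2)]))"
```

```text
t 2.98 p [ 0.4479 -0.0893  0.1386] yaw 21.3 z [-0.004  0.001 -1.   ] F [-0.4  0.1 -1.7] open 0.0271
.449,-.091,.066,20.9 shift [0.001  0.0048 0.1816] turn 0.0021 rows 1.2
```

View pics/c1.png

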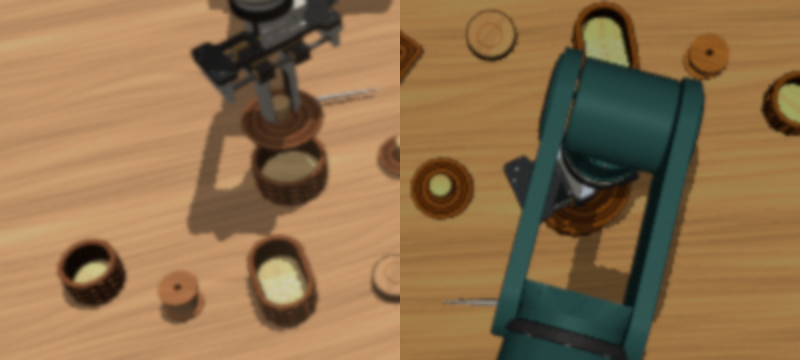

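Request:
play_rows([
  [[0,0.003,0.1],0],
  [[0,0.003,0.15],0],
  [[0,0.003,0.183],0],
  [[0,0.003,0.183],0],
  [[0,0.003,0.183],0],
])

```text
t: 3.7
position: [0.4497, -0.0929, 0.0688]
eef_rot: [3.088, 0.573, 0.002]
wrist_force: [0.4, -1.2, -0.3]
opening: 0.0276
```

Request:
play_rows([
  [[0,0,0.005],0],
  [[0,0,0.01],0],
  [[0,0,0.01],0],
])

```text
t: 4.08
position: [0.4497, -0.0924, 0.0646]
eef_rot: [3.088, 0.575, 0.002]
wrist_force: [-0.8, -0.0, 3.0]
opening: 0.0274
```

Contact (3 N). Release and rise.

Request:
play_rows([
  [[0,0,0],0],
  [[0,0,0],0],
  [[0,0,0],0],
  [[0,0,0],0],
], gripper=0.3)

```text
t: 4.58
position: [0.4491, -0.0922, 0.0638]
eef_rot: [-3.089, -0.575, 0.0]
wrist_force: [0.2, 0.9, 0.3]
opening: 0.0606
```

Request:
play_rows([
  [[0,0,-0.08],0],
  [[0,0,-0.19],0],
  [[0,0,-0.19],0],
])

```text
t: 4.95
position: [0.4518, -0.0931, 0.144]
eef_rot: [3.084, 0.574, 0.012]
wrist_force: [-0.4, -1.0, -0.5]
opening: 0.0613
```

```bash
python3 go.py .464,.080,.14,20.9 .464,.080,.02,20.9 .464,.080,.15,20.9 .546,-.380,.15,20.9 .546,-.38,.067,20.9
```

```text
t 4.95 p [ 0.4518 -0.0931  0.144 ] yaw 21.1 z [ 0.008 -0.003 -1.   ] F [-0.4 -1.  -0.5] open 0.0613
.464,.080,.14,20.9 shift [ 0.1842 -0.3928  0.01  ] turn 0.001 rows 2.8
.464,.080,.02,20.9 shift [0.  0.  0.3] turn -0.0 rows 1.9
.464,.080,.15,20.9 shift [ 0.     0.    -0.325] turn -0.0 rows 2.1
.546,-.380,.15,20.9 shift [-0.2187  1.1475  0.    ] turn -0.0 rows 7.5
.546,-.38,.067,20.9 shift [0.     0.     0.2075] turn -0.0 rows 1.3
```

Request:
play_rows([
  [[0.185,-0.393,0.01],0],
  [[0.185,-0.393,0.01],0],
  [[0.185,-0.393,0.01],0],
  [[0.185,-0.393,0.01],0],
  [[0.185,-0.393,0.01],0],
])

```text
t: 5.58
position: [0.4612, 0.0805, 0.1349]
eef_rot: [3.088, 0.575, -0.003]
wrist_force: [0.2, 0.4, 0.4]
opening: 0.061
```

```bash
python3 go.py .464,.080,.02,20.9;  python3 -c "
from h import *
a=grab('scene','s2.png')
cv2.imwrite('pics/c2.png',cv2.resize(a[80:280,100:400],None,fx=2.5,fy=2.5))"
```

```text
t 5.58 p [0.4612 0.0805 0.1349] yaw 21.1 z [-0.002 -0.001 -1.   ] F [0.2 0.4 0.4] open 0.061
.464,.080,.02,20.9 shift [0.0061 0.0037 0.2872] turn 0.0011 rows 1.8
```

View pics/c2.png

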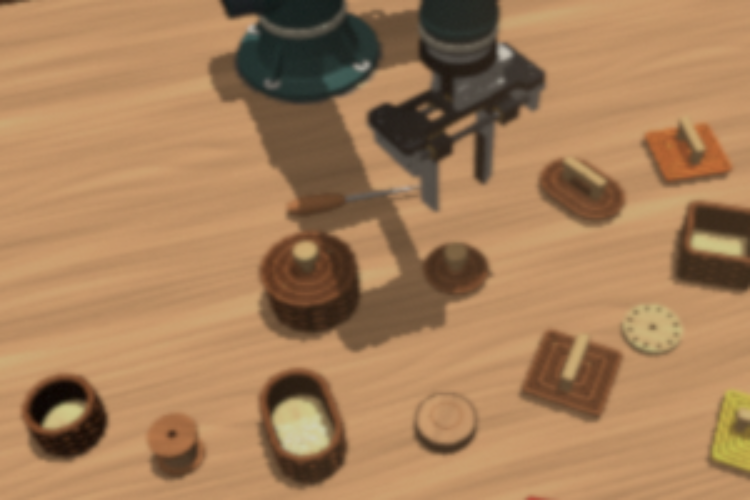

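The large lid sits flat on its basket (crop 310,280). The gripper is over the small lid (crop 456,265).

Request:
play_rows([
  [[0.006,0.004,0.13],0],
  [[0.006,0.004,0.24],0],
  [[0.006,0.004,0.287],0],
  [[0.006,0.004,0.287],0],
  [[0.006,0.004,0.287],0],
])

```text
t: 6.25
position: [0.4653, 0.0795, 0.022]
eef_rot: [3.089, 0.572, 0.002]
wrist_force: [-0.2, 0.7, -0.3]
opening: 0.0609
```

Request:
play_rows([
  [[0,0,0],0],
  [[0,0,0],0],
  [[0,0,0],0],
  [[0,0,0],0],
  [[0,0,0],0],
], gripper=-1)

```text
t: 6.88
position: [0.4647, 0.0804, 0.0213]
eef_rot: [3.088, 0.575, 0.001]
wrist_force: [0.0, -0.2, 1.1]
opening: 0.0275
```

Request:
play_rows([
  [[0,0,-0.1],0],
  [[0,0,-0.25],0],
  [[0,0,-0.33],0],
  [[0,0,-0.33],0],
  [[0,0,-0.33],0],
])

```text
t: 7.5
position: [0.4635, 0.0804, 0.1512]
eef_rot: [-3.088, -0.575, 0.005]
wrist_force: [0.3, 0.0, -1.3]
opening: 0.0276
```

```bash
python3 go.py .505,-.15,.15,20.9 .546,-.380,.15,20.9 .546,-.38,.066,20.9
```

```text
t 7.5 p [0.4635 0.0804 0.1512] yaw 21.1 z [-0.003 -0.    -1.   ] F [ 0.3  0.  -1.3] open 0.0276
.505,-.15,.15,20.9 shift [-0.1104  0.5747  0.0029] turn 0.001 rows 3.7
.546,-.380,.15,20.9 shift [-0.1094  0.5737  0.    ] turn -0.0 rows 3.7
.546,-.38,.066,20.9 shift [0.   0.   0.21] turn -0.0 rows 1.3
```

Request:
play_rows([
  [[-0.02,0.1,0],0],
  [[-0.05,0.24,0],0],
  [[-0.08,0.4,0],0],
  [[-0.11,0.55,0],0],
  [[-0.14,0.7,0],0],
])

```text
t: 8.12
position: [0.5117, -0.2022, 0.1499]
eef_rot: [-3.085, -0.574, 0.006]
wrist_force: [1.5, 0.6, 0.0]
opening: 0.0273
```

```bash
python3 go.py .546,-.380,.15,20.9 .546,-.38,.066,20.9
```

```text
t 8.12 p [ 0.5117 -0.2022  0.1499] yaw 21.1 z [-0.004  0.003 -1.   ] F [1.5 0.6 0. ] open 0.0273
.546,-.380,.15,20.9 shift [-7.980e-02  4.455e-01 -3.000e-04] turn 0.001 rows 2.9
.546,-.38,.066,20.9 shift [0.   0.   0.21] turn -0.0 rows 1.3
```

Request:
play_rows([
  [[-0.03,0.15,0],0],
  [[-0.055,0.3,0],0],
  [[-0.075,0.41,0],0],
  [[-0.08,0.446,0],0],
  [[-0.08,0.446,0],0],
])

```text
t: 8.75
position: [0.5465, -0.3785, 0.1504]
eef_rot: [-3.085, -0.573, 0.004]
wrist_force: [1.0, 0.6, -0.3]
opening: 0.0272
```

Request:
play_rows([
  [[0,0,0],0],
  [[0,0,0],0],
])

```text
t: 9.0
position: [0.5475, -0.3774, 0.1535]
eef_rot: [3.088, 0.577, 0.0]
wrist_force: [-0.3, 0.3, -0.5]
opening: 0.0271
```

```bash
python3 go.py .546,-.38,.066,20.9; python3 -c "
from h import *
a=grab('scene','s3.png')
cv2.imwrite('pics/c3.png',cv2.resize(a[130:300,60:260],None,fx=3,fy=3))"
```

```text
t 9.0 p [ 0.5475 -0.3774  0.1535] yaw 21.2 z [ 0.  0. -1.] F [-0.3  0.3 -0.5] open 0.0271
.546,-.38,.066,20.9 shift [-0.0059  0.0048  0.2188] turn 0.0016 rows 1.4
```

View pics/c3.png

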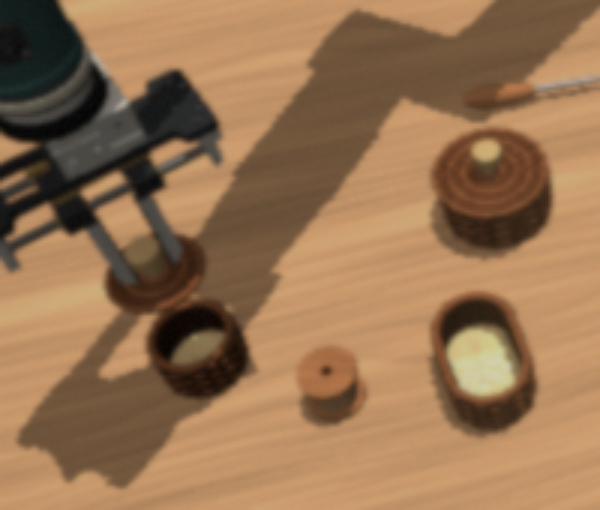

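Small lid held level above the small basket (crop 155,270 over 198,335). Lower.

Request:
play_rows([
  [[-0.005,0.004,0.1],0],
  [[-0.005,0.004,0.18],0],
  [[-0.005,0.004,0.22],0],
  [[-0.005,0.004,0.22],0],
  [[-0.005,0.004,0.22],0],
])

```text
t: 9.68
position: [0.5466, -0.3814, 0.0663]
eef_rot: [3.087, 0.575, 0.002]
wrist_force: [-1.2, -0.6, -0.3]
opening: 0.0277
```

Request:
play_rows([
  [[0,0,0],0],
  [[0,0,0],0],
])

```text
t: 9.93
position: [0.5462, -0.3814, 0.0655]
eef_rot: [3.088, 0.574, 0.001]
wrist_force: [-0.3, -0.5, -0.5]
opening: 0.0278
```

Slightly above; press 2 mm more, then release.

Request:
play_rows([
  [[0,0,0.005],0],
  [[0,0,0.005],0],
])

```text
t: 10.18
position: [0.5463, -0.3814, 0.0637]
eef_rot: [3.088, 0.574, 0.001]
wrist_force: [-0.7, 0.8, 2.2]
opening: 0.0273
```

Request:
play_rows([
  [[0,0,0],0],
  [[0,0,0],0],
  [[0,0,0],0],
  [[0,0,0],0],
], gripper=0.3)

```text
t: 10.68
position: [0.5459, -0.3812, 0.0629]
eef_rot: [-3.088, -0.574, 0.0]
wrist_force: [0.8, 0.2, -0.0]
opening: 0.0603
```

Request:
play_rows([
  [[0,0,-0.08],0],
  [[0,0,-0.22],0],
  [[0,0,-0.22],0],
  [[0,0,-0.22],0],
])

```text
t: 11.18
position: [0.5459, -0.3811, 0.1509]
eef_rot: [3.089, 0.574, -0.0]
wrist_force: [-0.6, -0.2, -0.3]
opening: 0.0608
```

```bash
python3 go.py .386,.274,.15,25.7 .386,.274,.15,25.7 .386,.274,.02,25.7;python3 -c "
from h import *
a=grab('scene','s4.png')
cv2.imwrite('pics/c4.png',cv2.resize(a[130:300,60:260],None,fx=3,fy=3))"
```

```text
t 11.18 p [ 0.5459 -0.3811  0.1509] yaw 21.1 z [-0. -0. -1.] F [-0.6 -0.2 -0.3] open 0.0608
.386,.274,.15,25.7 shift [ 0.216  -1.672   0.0023] turn -0.0257 rows 10.8
.386,.274,.15,25.7 shift [0. 0. 0.] turn -0.0 rows 0.0
.386,.274,.02,25.7 shift [0.    0.    0.325] turn -0.0 rows 2.1
```

View pics/c4.png

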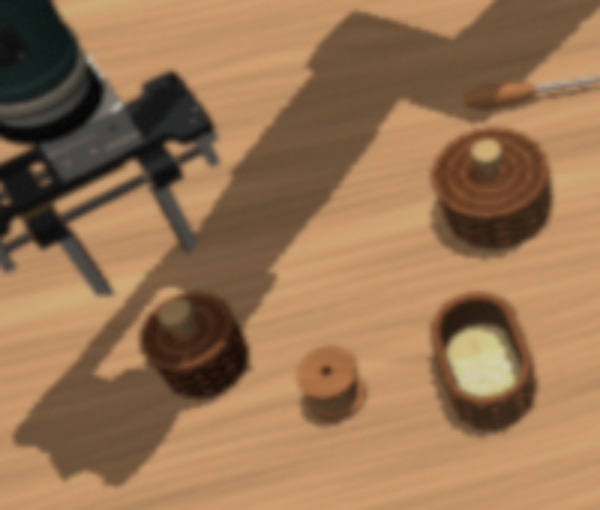

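Request:
play_rows([
  [[0.097,-0.75,0],0],
  [[0.097,-0.75,0],0],
  [[0.097,-0.75,0],0],
  [[0.097,-0.75,0],0],
  [[0.097,-0.75,0],0],
])

```text
t: 11.85
position: [0.4722, -0.0849, 0.1488]
eef_rot: [-3.086, -0.575, 0.005]
wrist_force: [0.1, 0.1, -0.5]
opening: 0.0612
```

Request:
play_rows([
  [[0.097,-0.75,0],-0.026],
  [[0.097,-0.75,0],-0.026],
  [[0.097,-0.75,0],-0.026],
  [[0.097,-0.75,0],-0.026],
  [[0.097,-0.75,0],-0.026],
])

```text
t: 12.48
position: [0.4006, 0.2082, 0.149]
eef_rot: [3.062, 0.701, -0.006]
wrist_force: [0.2, 0.2, -0.7]
opening: 0.0609
```

```bash
python3 go.py .385,.274,.15,25.7 .385,.274,.02,25.7
```

```text
t 12.47 p [0.4006 0.2082 0.149 ] yaw 25.8 z [-0.003 -0.001 -1.   ] F [ 0.2  0.2 -0.7] open 0.0609
.385,.274,.15,25.7 shift [ 0.0366 -0.1651 -0.0026] turn 0.0006 rows 1.1
.385,.274,.02,25.7 shift [0.    0.    0.325] turn -0.0 rows 2.1
```

Request:
play_rows([
  [[0.037,-0.165,0],0],
  [[0.037,-0.165,0],0],
  [[0.037,-0.165,0],0],
  [[0.037,-0.165,0],0],
])

```text
t: 12.98
position: [0.3875, 0.2709, 0.1503]
eef_rot: [3.062, 0.697, -0.002]
wrist_force: [0.2, 0.4, -0.2]
opening: 0.061
```

```bash
python3 go.py .385,.274,.02,25.7 ; python3 -c "
from h import *
a=grab('scene','s5.png');b=grab('top','t5.png')
cv2.imwrite('pics/c5.png',np.hstack([cv2.resize(a[80:250,240:420],None,fx=2.2,fy=2.2),cv2.resize(b[160:330,270:450],None,fx=2.2,fy=2.2)]))"
```

```text
t 12.97 p [0.3875 0.2709 0.1503] yaw 25.6 z [-0.001 -0.001 -1.   ] F [ 0.2  0.4 -0.2] open 0.061
.385,.274,.02,25.7 shift [-0.0023 -0.0096  0.3257] turn -0.0004 rows 2.1
```

View pics/c5.png

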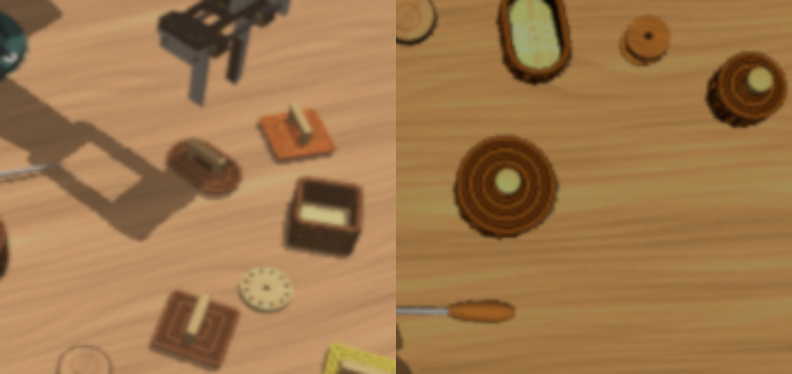

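Request:
play_rows([
  [[-0.002,-0.008,0.13],0],
  [[-0.002,-0.008,0.26],0],
  [[-0.002,-0.008,0.325],0],
  [[-0.002,-0.008,0.325],0],
  [[-0.002,-0.008,0.325],0],
])

```text
t: 13.7
position: [0.3859, 0.2744, 0.0216]
eef_rot: [3.063, 0.698, 0.001]
wrist_force: [-0.0, 0.5, 0.5]
opening: 0.0608
```

Request:
play_rows([
  [[0,0,0],0],
  [[0,0,0],0],
  [[0,0,0],0],
  [[0,0,0],0],
  [[0,0,0],0],
], gripper=-1)

```text
t: 14.32
position: [0.3852, 0.2749, 0.0211]
eef_rot: [3.062, 0.7, 0.0]
wrist_force: [0.6, -2.1, 1.0]
opening: 0.0149
```

Request:
play_rows([
  [[0,0,-0.1],0],
  [[0,0,-0.25],0],
  [[0,0,-0.33],0],
  [[0,0,-0.33],0],
  [[0,0,-0.33],0],
])

```text
t: 14.95
position: [0.3842, 0.2744, 0.1509]
eef_rot: [3.062, 0.7, -0.005]
wrist_force: [0.6, 0.1, -1.0]
opening: 0.0134
```

```bash
python3 go.py .633,-.142,.15,7 .633,-.142,.066,7
```

```text
t 14.95 p [0.3842 0.2744 0.1509] yaw 25.8 z [-0.003 -0.002 -1.   ] F [ 0.6  0.1 -1. ] open 0.0134
.633,-.142,.15,7 shift [0.1079 1.208  0.0023] turn 0.1042 rows 7.8
.633,-.142,.066,7 shift [0.   0.   0.21] turn -0.0 rows 1.3
```

Request:
play_rows([
  [[0.01,0.1,0],0.02],
  [[0.02,0.24,0],0.05],
  [[0.035,0.39,0],0.08],
  [[0.05,0.54,0],0.104],
  [[0.06,0.68,0],0.104],
])

```text
t: 15.58
position: [0.5242, 0.0386, 0.1497]
eef_rot: [-3.135, -0.191, 0.008]
wrist_force: [0.2, 0.9, -0.7]
opening: 0.014
```

```bash
python3 go.py .633,-.142,.15,7 .633,-.142,.066,7
```

```text
t 15.57 p [0.5242 0.0386 0.1497] yaw 7.0 z [-0.005  0.    -1.   ] F [ 0.2  0.9 -0.7] open 0.014
.633,-.142,.15,7 shift [ 0.215   0.4813 -0.0007] turn -0.0001 rows 3.4
.633,-.142,.066,7 shift [0.   0.   0.21] turn -0.0 rows 1.3
```

Request:
play_rows([
  [[0.06,0.13,0],0],
  [[0.12,0.27,0],0],
  [[0.175,0.39,0],0],
  [[0.215,0.481,0],0],
  [[0.215,0.481,0],0],
])

```text
t: 16.2
position: [0.633, -0.1423, 0.1482]
eef_rot: [-3.134, -0.187, 0.01]
wrist_force: [-0.2, 0.3, -1.2]
opening: 0.0137
```

Request:
play_rows([
  [[0,0,0],0],
  [[0,0,0],0],
])

```text
t: 16.45
position: [0.6331, -0.1385, 0.1523]
eef_rot: [-3.135, -0.195, 0.002]
wrist_force: [1.0, 0.3, -1.4]
opening: 0.0135
```

```bash
python3 go.py .633,-.142,.065,7; python3 -c "
from h import *
a=grab('scene','s6.png')
cv2.imwrite('pics/c6.png',cv2.resize(a[130:300,130:330],None,fx=3,fy=3))"
```

```text
t 16.45 p [ 0.6331 -0.1385  0.1523] yaw 7.1 z [-0.002  0.001 -1.   ] F [ 1.   0.3 -1.4] open 0.0135
.633,-.142,.065,7 shift [-0.0014  0.0086  0.2183] turn 0.0007 rows 1.4
```

View pics/c6.png

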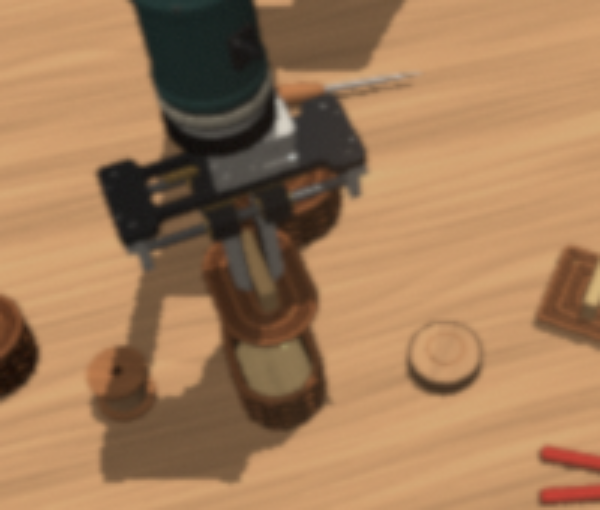

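Request:
play_rows([
  [[0,0.006,0.1],0],
  [[0,0.006,0.18],0],
  [[0,0.006,0.214],0],
  [[0,0.006,0.22],0],
  [[0,0.006,0.22],0],
])

```text
t: 17.12
position: [0.6349, -0.1423, 0.0664]
eef_rot: [3.135, 0.193, 0.003]
wrist_force: [1.4, -0.0, -0.5]
opening: 0.014
```

Request:
play_rows([
  [[0,0,0],0],
  [[0,0,0],0],
])

```text
t: 17.38
position: [0.6346, -0.1425, 0.0659]
eef_rot: [3.135, 0.193, 0.002]
wrist_force: [-0.3, -0.3, -0.9]
opening: 0.0139
```

Request:
play_rows([
  [[0,0,0.006],0],
  [[0,0,0.006],0],
])

```text
t: 17.62
position: [0.6348, -0.1426, 0.0646]
eef_rot: [3.135, 0.193, 0.003]
wrist_force: [-1.1, 0.5, 5.7]
opening: 0.0142
```

Request:
play_rows([
  [[0,0,0],0],
  [[0,0,0],0],
  [[0,0,0],0],
  [[0,0,0],0],
], gripper=0.1)

```text
t: 18.12
position: [0.634, -0.1424, 0.0623]
eef_rot: [-3.136, -0.193, 0.001]
wrist_force: [0.7, -0.3, 0.0]
opening: 0.0496
```

Request:
play_rows([
  [[0,0,-0.08],0],
  [[0,0,-0.22],0],
  [[0,0,-0.22],0],
  [[0,0,-0.22],0],
])

```text
t: 18.62
position: [0.6341, -0.1423, 0.1504]
eef_rot: [3.136, 0.193, -0.0]
wrist_force: [-0.0, -0.4, 0.0]
opening: 0.0515
```

```bash
python3 go.py .643,.159,.15,142 .643,.159,.02,142; python3 go.py .643,.159,.15,-38
```

```text
t 18.62 p [ 0.6341 -0.1423  0.1504] yaw 7.0 z [-0. -0. -1.] F [-0.  -0.4  0. ] open 0.0515
.643,.159,.15,142 shift [ 0.1144 -0.745   0.001 ] turn -0.7498 rows 12.6
.643,.159,.02,142 shift [0.    0.    0.325] turn -0.0 rows 2.1
t 18.62 p [ 0.6341 -0.1423  0.1504] yaw 7.0 z [-0. -0. -1.] F [-0.  -0.4  0. ] open 0.0515
.643,.159,.15,-38 shift [ 0.1144 -0.745   0.001 ] turn 0.2502 rows 4.8
```

Request:
play_rows([
  [[0.114,-0.745,0],-0.297],
  [[0.114,-0.745,0],-0.297],
  [[0.114,-0.745,0],-0.297],
  [[0.114,-0.745,0],-0.297],
  [[0.114,-0.745,0],-0.297],
])

```text
t: 19.25
position: [0.6414, 0.1612, 0.1476]
eef_rot: [-2.707, -1.591, 0.007]
wrist_force: [0.4, -0.7, 0.0]
opening: 0.0517
```

Request:
play_rows([
  [[0,0,0],-0.29],
  [[0,0,0],-0.29],
  [[0,0,0],-0.29],
  [[0,0,0],-0.29],
  [[0,0,0],-0.29],
])

```text
t: 19.88
position: [0.6416, 0.1588, 0.1474]
eef_rot: [-1.732, -2.617, 0.006]
wrist_force: [-0.0, -0.2, -0.7]
opening: 0.0515
```

Request:
play_rows([
  [[0,0,0],-0.163],
  [[0,0,0],-0.163],
  [[0,0,0],-0.163],
  [[0,0,0],-0.163],
  [[0,0,0],-0.163],
])

```text
t: 20.5
position: [0.6423, 0.1589, 0.1491]
eef_rot: [-1.024, -2.968, 0.002]
wrist_force: [0.4, -0.5, -0.2]
opening: 0.0516
```

```bash
python3 go.py .643,.159,.02,142; python3 -c "
from h import *
a=grab('scene','s7.png');b=grab('top','t7.png')
cv2.imwrite('pics/c7.png',np.hstack([cv2.resize(a[130:300,200:400],None,fx=2,fy=2),cv2.resize(b[130:300,230:430],None,fx=2,fy=2)]))"
```

```text
t 20.5 p [0.6423 0.1589 0.1491] yaw 141.9 z [-0.002 -0.    -1.   ] F [ 0.4 -0.5 -0.2] open 0.0516
.643,.159,.02,142 shift [-0.0011  0.0013  0.3227] turn -0.0004 rows 2.1
```

View pics/c7.png

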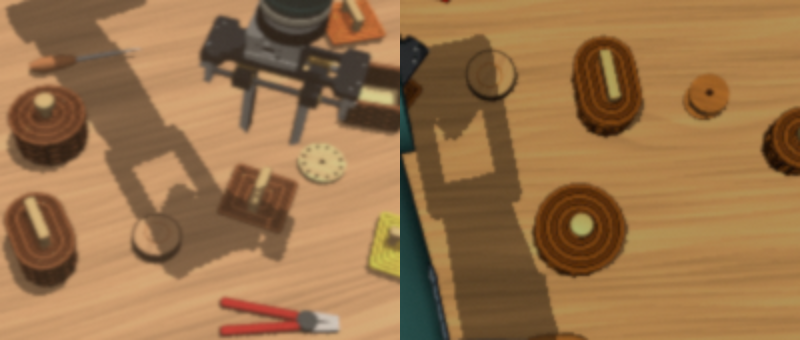

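The oval lid is seated and aligned (right crop 607,85). The gripper's jaws are across the square lid's bar. Descend.

Request:
play_rows([
  [[0,0,0.13],0],
  [[0,0,0.26],0],
  [[0,0,0.322],0],
  [[0,0,0.322],0],
  [[0,0,0.322],0],
])

```text
t: 21.22
position: [0.6434, 0.159, 0.0226]
eef_rot: [1.022, 2.97, 0.001]
wrist_force: [-0.1, -0.4, 1.0]
opening: 0.0515
```

Request:
play_rows([
  [[0,0,0],0],
  [[0,0,0],0],
  [[0,0,0],0],
  [[0,0,0],0],
  [[0,0,0],0],
], gripper=-1)

```text
t: 21.85
position: [0.643, 0.159, 0.0219]
eef_rot: [1.022, 2.971, 0.0]
wrist_force: [-0.0, -0.3, 1.3]
opening: 0.0139
```

Request:
play_rows([
  [[0,0,-0.1],0],
  [[0,0,-0.25],0],
  [[0,0,-0.33],0],
  [[0,0,-0.33],0],
  [[0,0,-0.33],0],
])

```text
t: 22.48
position: [0.6419, 0.1588, 0.1513]
eef_rot: [-1.021, -2.968, 0.003]
wrist_force: [0.7, -0.4, -0.4]
opening: 0.0137
```

```bash
python3 go.py .537,.386,.15,150.3 .537,.386,.065,150.3
```

```text
t 22.48 p [0.6419 0.1588 0.1513] yaw 142.0 z [-0.004 -0.001 -1.   ] F [ 0.7 -0.4 -0.4] open 0.0137
.537,.386,.15,150.3 shift [0.5562 0.2865 0.0034] turn -0.0459 rows 4.0
.537,.386,.065,150.3 shift [0.     0.     0.2125] turn -0.0 rows 1.4
```

Request:
play_rows([
  [[0.1,0.05,0],-0.02],
  [[0.24,0.125,0],-0.046],
  [[0.38,0.195,0],-0.046],
  [[0.5,0.257,0],-0.046],
  [[0.556,0.287,0],-0.046],
])

```text
t: 23.1
position: [0.5349, 0.3883, 0.1497]
eef_rot: [-0.798, -3.033, 0.007]
wrist_force: [-0.1, -0.4, -0.2]
opening: 0.0143
```

Request:
play_rows([
  [[0,0,0],0],
  [[0,0,0],0],
  [[0,0,0],0],
])

```text
t: 23.48
position: [0.5388, 0.3847, 0.153]
eef_rot: [-0.808, -3.035, 0.002]
wrist_force: [0.1, 0.3, -0.2]
opening: 0.0142
```

```bash
python3 go.py .537,.386,.065,150.3; python3 -c "
from h import *
a=grab('scene','s8.png')
cv2.imwrite('pics/c8.png',cv2.resize(a[80:250,280:480],None,fx=3,fy=3))"
```

```text
t 23.48 p [0.5388 0.3847 0.153 ] yaw 150.2 z [-0.001 -0.001 -1.   ] F [ 0.1  0.3 -0.2] open 0.0142
.537,.386,.065,150.3 shift [0.0056 0.0005 0.2199] turn -0.0006 rows 1.4
```

View pics/c8.png

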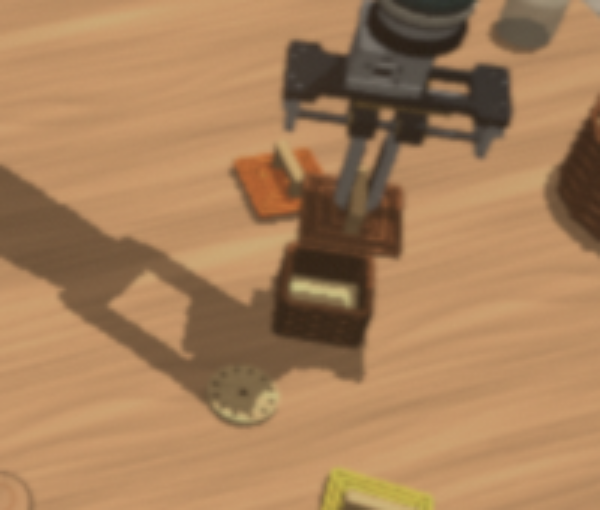

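```bash
python3 -c "
from h import *
for P in ([.537,.386,.052],[.538,.385,.147]): print((proj('scene',P)[0]-[280,80])*3)"
```

```text
[326.82816791 276.17950507]
[350.39396195 206.8803576 ]
```

Request:
play_rows([
  [[0.004,0,0.1],0],
  [[0.004,0,0.18],0],
  [[0.004,0,0.214],0],
  [[0.004,0,0.22],0],
  [[0.004,0,0.22],0],
])

```text
t: 24.15
position: [0.5376, 0.3871, 0.0669]
eef_rot: [0.805, 3.035, 0.002]
wrist_force: [0.2, 0.3, -0.3]
opening: 0.0135
```

Request:
play_rows([
  [[0,0,0.004],0],
  [[0,0,0.004],0],
])

```text
t: 24.4
position: [0.5377, 0.3875, 0.0655]
eef_rot: [0.804, 3.035, 0.003]
wrist_force: [0.2, -0.6, 1.5]
opening: 0.0137
```

Request:
play_rows([
  [[0,0,0.004],0],
  [[0,0,0.004],0],
])

```text
t: 24.65
position: [0.5378, 0.3875, 0.0653]
eef_rot: [0.804, 3.034, 0.003]
wrist_force: [-0.2, -0.9, 7.5]
opening: 0.0139
```

Request:
play_rows([
  [[0,0,0],0],
  [[0,0,0],0],
  [[0,0,0],0],
  [[0,0,0],0],
], gripper=0.1)

```text
t: 25.15
position: [0.5367, 0.387, 0.0622]
eef_rot: [-0.805, -3.036, 0.001]
wrist_force: [0.3, 0.3, -0.5]
opening: 0.0498
```

Request:
play_rows([
  [[0,0,-0.08],0],
  [[0,0,-0.22],0],
  [[0,0,-0.3],0],
  [[0,0,-0.3],0],
])

```text
t: 25.65
position: [0.5384, 0.388, 0.1867]
eef_rot: [0.803, 3.031, 0.009]
wrist_force: [1.2, -0.9, 0.4]
opening: 0.0519
```

```bash
python3 go.py .25,.1,.3,150
```

```text
t 25.65 p [0.5384 0.388  0.1867] yaw 150.3 z [ 0.007  0.004 -1.   ] F [ 1.2 -0.9  0.4] open 0.0519
.25,.1,.3,150 shift [ 0.2698 -0.9827 -0.2832] turn 0.0017 rows 6.8
```

Request:
play_rows([
  [[0.2,-0.75,-0.2],0],
  [[0.2,-0.75,-0.2],0],
  [[0.2,-0.75,-0.2],0],
  [[0.2,-0.75,-0.2],0],
  [[0.2,-0.75,-0.2],0],
])

```text
t: 26.28
position: [0.3221, 0.1702, 0.2583]
eef_rot: [-0.803, -3.034, 0.004]
wrist_force: [0.6, -0.4, 0.8]
opening: 0.0517
```

Request:
play_rows([
  [[0,0,0],0],
  [[0,0,0],0],
  [[0,0,0],0],
  [[0,0,0],0],
])

```text
t: 26.78
position: [0.3246, 0.1721, 0.2593]
eef_rot: [-0.803, -3.034, 0.003]
wrist_force: [0.7, 0.1, 0.5]
opening: 0.0517
```

```bash
python3 -c "
from seg import *
a=grab('scene','s9.png');b=grab('top','t9.png')
cv2.imwrite('pics/c9.png',np.vstack([cv2.resize(a[110:280,90:430],None,fx=1.75,fy=1.75),cv2.resize(b[130:300,100:440],None,fx=1.75,fy=1.75)]))
B={'large':(.449,-.091),'small':(.546,-.380),'oval':(.633,-.142),'sq':(.537,.386)}
for n,im in(('top',b),('scene',a)):
  m,cs=blobs(n,im); hsv=cv2.cvtColor(im,cv2.COLOR_BGR2HSV).astype(int)
  pale=((hsv[...,2]>110)&(hsv[...,1]<130)).astype(np.uint8)
  for k,(x,y) in B.items():
    u=proj(n,[x,y,.034])[0]
    c=min(cs,key=lambda c:np.hypot(*(c[:,0].mean(0)-u)))
    h=cv2.convexHull(c); M=cv2.moments(h); uc=np.array([M['m10'],M['m01']])/M['m00']
    v=proj(n,[x,y,.086])[0].astype(int); w=np.zeros_like(pale); w[v[1]-15:v[1]+16,v[0]-15:v[0]+16]=1
    nl,lab,st,ce=cv2.connectedComponentsWithStats(w*pale); i=1+np.argmax(st[1:,4])
    pts=ray(n,np.argwhere(lab==i)[:,::-1],.086)[:,:2]; d=pts-pts.mean(0); ev,V=np.linalg.eigh(d.T@d)
    print(n,k,'body(z.034)',ray(n,uc,.034)[0][:2].round(3),'knob(z.086)',pts.mean(0).round(3),'ang',round(np.degrees(np.arctan2(V[1,1],V[0,1]))%180,1))
"
```

```text
top large body(z.034) [ 0.448 -0.092] knob(z.086) [ 0.448 -0.09 ] ang 64.5
top small body(z.034) [ 0.545 -0.379] knob(z.086) [ 0.541 -0.378] ang 80.1
top oval body(z.034) [ 0.632 -0.141] knob(z.086) [ 0.627 -0.141] ang 8.4
top sq body(z.034) [0.538 0.382] knob(z.086) [0.539 0.388] ang 150.6
scene large body(z.034) [ 0.457 -0.096] knob(z.086) [ 0.41  -0.087] ang 75.3
scene small body(z.034) [ 0.553 -0.383] knob(z.086) [ 0.524 -0.388] ang 122.9
scene oval body(z.034) [ 0.643 -0.147] knob(z.086) [ 0.598 -0.133] ang 69.0
scene sq body(z.034) [0.547 0.378] knob(z.086) [0.512 0.402] ang 107.7
```

View pics/c9.png

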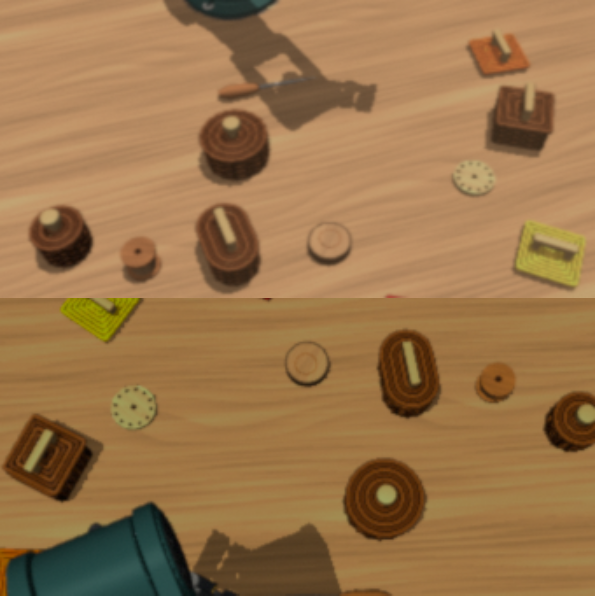

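```bash
python3 -c "
from station import manip; print(manip.finish_job())"
```

```text
the job is handed in; nothing more can be done
None
```

All four lids are on their own baskets, and I handed the job in at about 27 s with the gripper well clear. `finish_job()` gives no verdict, so these are my own last checks:

- **Seating height:** each lid met its basket with its origin 42 to 44 mm above the basket's (44 mm expected). In the last pictures all four look flat.
- **Centring:** in the top view, each knob or bar centre lies within about 6 mm of its basket.
- **Turn:** the oval lid's bar is at 8.4° against about 7° for its basket. The square lid's bar is at 150.6° against about 150.3° for one of its basket's sides.
- **Baskets:** the top view puts them within about 5 mm of where they started.
- **Forces:** the highest wrist force I saw reported was about 8 N, against the 120 N limit.

**One check disagreed:** in the scene view, the knob positions came out 20 to 45 mm off. The pale-colour mask probably picked up the bench in that view, so I threw those readings out. The same view's basket outlines came out 8 to 12 mm from the expected centres. I take that as the slant of that camera and relied on the top view.

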